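# Unbolt the rice chest with the pull hook

### The job

Take the blue-handled hooked rod from the cork mat, reach it under the wire guard and hook the red pin to draw the rice chest's bolt back until you feel its stop, holding it there for about a second with a steady pull of about 15 N (never more than 25 N). Then lay the rod back flat on the cork mat and let go. Move the bolt with the rod only, do not bump the guard, and leave the bowl, cup and tray where they stand.

Things in the scene. Friction and masses are not known exactly. Their poses are not given: they have to be found in the camera images.
- chest: Fixed steel rice chest with a bolt deck in front. Origin: on the counter, below the middle of the wire guard's front; x points away from the robot into the chest, z up. Aluminium deck x 0 to 160 mm, y +-125 mm, 8 mm thick; chest box (100 mm high plus lid) from x 160 mm on. The bolt runs along x at y = 0 between two rails 20 mm high (y +-17 mm).
- guard: Wire cage over the deck (6 to 8 mm steel wires), fixed to the chest, same frame as the chest. Open mouth at the front (x = 0): 244 mm wide between uprights at y +-125 mm, free from the counter up to 82 mm; wires above it at 85, 118 and 150 mm; roof wires at 150 mm high. The sides are open below 82 mm. Too low for a gripper to enter.
- guard_mouth (a point): Middle of the guard's open mouth, 45 mm above the counter, in the plane of its front wires; axes as the chest.
- bolt: The brass bolt: slides only along the chest's x; origin on the counter below its red pin, axes as the chest. To unbolt, draw it towards the chest's -x. A rigid stop hidden in its guide, set differently each time, ends the travel somewhere 30 to 55 mm from where it starts, and can only be felt: before the stop the bolt drags with about 5 N, at the stop it does not yield. It stays where it is left.
- bolt_pin (a point): Axis of the bolt's upright red pin, 50 mm above the counter; pin 12 mm diameter from 26 to 66 mm high, with a head 18 mm wide from 66 to 73 mm. Starts 55 to 100 mm behind the guard's front plane (chest x), at chest y = 0; at its stop it lies 25 to 45 mm behind it. Axes as the chest.
- rod_grip (a point): Centre of the loose hooked rod's blue handle, where to grasp it; x along the rod to its hook, z up. Handle 110 x 24 x 38 mm (x, y, z), its centre 19 mm above the mat. An 8 mm steel rod leaves it at mid height to x = 250 mm, bends to +y for 42 mm, then a 16 mm lip back to -x (centre lines). About 0.17 kg, balanced 20 to 40 mm ahead of this point. Lies hook sideways; use it the same way up.
- rod_seat (a point): Point inside the hook (from the grip: x 240, y 16, z 0 mm; same axes) where the pin's axis lies when the hook's cross piece bears on the pin. The hook reaches 14 mm beyond it in x; the lip's tip lies 10 mm short of it in x, the lip's outer side 30 mm to its +y; the long rod's near side 12 mm to its -y.
- mat: Fixed cork mat, 260 mm (x) by 150 mm (y), 8 mm thick; origin at the centre of its underside, on the counter. The rod starts lying about along its x axis, handle centre near the mat's centre, hook overhanging at +x.
- bowl_mid (a point): Bystander: steel bowl 90 mm wide, 50 mm high, beside the guard; point on its axis 25 mm up.
- cup_mid (a point): Bystander: steel cup 72 mm wide, 80 mm high, on the other side of the guard; point on its axis 40 mm up.
- tray_mid (a point): Bystander: steel compartment tray 270 by 360 mm, 22 mm high, on the counter; centre, 11 mm up.

How it is judged:
By the outcome, as a careful person would: the job done as asked, in the order asked, and still so for the second after the job is handed in, with the robot touching nothing.
It also fails if it takes over 67 s, if anything falls off the work surface, if the arm or the gripper's body presses on something with over 40 N, if the wrist force passes 120 N, or if a joint passes its speed limit or range.

### The arm

A 6-joint arm with a two-finger parallel gripper is mounted at the origin on the work surface. World frame = base frame: x ahead of the robot, y to its left, z up, the work surface at z = 0. Lengths are in m, angles in rad, forces in N, time in s.
With the tool pointing down it reaches from about 0.25 to 0.775 m from the base axis. Payload 4 kg.
Tool frame: the origin (TCP) lies at the centre of the arm's flange, where the gripper is bolted on; the fingertips stand 173 mm ahead of it and the grasp point (between the pads) lies 155 mm ahead of it; y points along the fingers, z is the direction in which the jaws open and shut, and the axes are right-handed (so a half turn about y gives the same grasp; the last joint's range is limited). The gripper opens to 85 mm and grips with 20 to 120 N. Pads are 22 mm wide; open, the fingers measure 114 mm over their backs; the gripper's body (76 mm by 85 mm) begins 54 mm behind the grasp point. The pads swing forward as they close: fully open they stand 13 mm farther back than shut.
Start: joints at [1.072, 0.087, 1.371, -0, 1.684, -0.103], TCP at [0.212, 0.507, 0.405] pointing down, gripper open.
Joint ranges: [-3.1, 3.1], [-0.76, 2.03], [0.27, 2.55], [-1.08, 4.22], [0.17, 2.65], [-2.57, 2.57]. Speed limits (rad/s): [2.79, 2.79, 3.14, 3.14, 3.14, 3.14].

### API

Orientations are given as a unit quaternion [x, y, z, w].
In Python, from station import manip gives the robot as it stands.
- The arm moves only by the tool jog_arm, never from a script. Its argument "targets" is a list that holds one entry, the list of rows, each a list of 7 numbers: the shift along the world's x, y, z in m, then the turn, a rotation vector about the world's x, y, z in rad, then the closure, from 0 (fully open) to 1 (shut). A call has 1 to 8 rows; each row is the pose to reach, as a shift and turn from the pose commanded when the call began; what a row does not reach only later rows make up. A row lasts 1/8 s, in which the tool goes at most 62.5 mm and 10.7 degrees, less where a joint would pass 70% of its speed; a pose out of reach is approached as far as the arm can. A call with a gripper value outside its range is refused whole. The fingers move at their own pace and stop on an object; the grip force is fixed at half the most. Time passes only in rows, so rows that repeat a pose let the fingers close. It gives the time, the measured TCP pose, the force and the opening at its end, in the units of the state.
- manip.state(): the state, without advancing time (a new reading comes with each control period).
- manip.camera(name): name is "scene" or "top" or "wrist"; returns (picture, depth): 400x640x3 uint8, red, green, blue; 400x640 float32, m along the optical axis (not along the pixel's ray), 0 where there is no reading.
- manip.camera_model(name): a dict with "fx", "fy", "cx", "cy" (pixels), "D" ([k1, k2, p1, p2, k3] as OpenCV has them; the pictures are not rectified), "rvec" (rotation vector, rad) and "tvec" (3), from world to camera coordinates, as OpenCV has them; the wrist camera has in their place "hand_eye" (4x4, takes a point from camera to tool coordinates, whose origin is the TCP and whose axes are the tool frame's). Camera axes: x right, y down, z forward; pixel columns grow to the right and rows downward; lengths in m; the calibration is good to about 2 mm. A picture is of the moment at which its call begins: read the wrist's pose just before it. camera_model takes no time and is no camera call.
- manip.close_job(): hands the job in, once; it reports no verdict.
The state is a dict: "clock": time; "qpos": joint angles; "joint_velocities": joint speeds; "joint_efforts": joint torques, N m; "tcp_pos": TCP position; "tcp_rot": TCP orientation; "contact_force": force on the tool from outside, world axes, zero at the start; "moment": the same for the moment, N m; "width": finger opening in m.
Only numpy, scipy, OpenCV 4.12 (cv2) and the standard library are available. Lean on these libraries where they do the work, as an engineer would, in place of code of your own. Each camera call takes 0.05 s, during which the arm holds its last target.

## Working session

There is one attempt and no reset: what is moved stays moved. The work goes in short steps, Python scripts to look and compute and a tool call to move; the robot and the scene stay as the last step left them, time stands still between calls to the robot, and variables do not carry over. Pictures are saved under pics/ and viewed, and the job is handed in when it is done.

Besides the shell and the picture viewer there is one more tool, called by a JSON object that holds its "method" and its "body", one argument or row to a line. jog_arm: Moves the arm, as the interface text tells. Its arguments: {"type":"object","properties":{"targets":{"type":"array","items":{"type":"array","items":{"type":"array","items":{"type":"number"}}}}},"required":["targets"]}

```bash
ls; mkdir -p pics; python3 - <<'E'
from station import manip
import cv2
s=manip.state(); print(s)
for n in ("scene","top","wrist"):
    p,d=manip.camera(n); cv2.imwrite(f"pics/{n}0.png",p[:,:,::-1]); 
    import numpy as np; np.save(f"pics/{n}0.npy",d)
    print(n,manip.camera_model(n))
E
```

```text
pics
{'clock': 0.0, 'qpos': array([ 1.07190722e+00,  8.79669317e-02,  1.37227228e+00, -1.74410557e-05,
        1.68358419e+00, -1.03113274e-01]), 'joint_velocities': array([-9.56987753e-04, -2.13800832e-03, -4.35066099e-05, -1.59787307e-03,
       -7.06332603e-04, -1.38597302e-03]), 'joint_efforts': array([ 9.29211346e-04, -3.51870596e+01, -3.13271928e+01, -1.22585975e-04,
        1.07589419e-02,  3.72183734e-06]), 'tcp_pos': array([0.21199783, 0.50737923, 0.40352302]), 'tcp_rot': array([ 0.69406136, -0.13924498,  0.13878903, -0.69255127]), 'contact_force': array([ 0.03261841,  0.1364356 , -0.00014811]), 'moment': array([-0.01440955,  0.02568947,  0.02043976]), 'width': 0.08530460043425675}
scene {'fx': 440.7371085946805, 'fy': 440.7371085946805, 'cx': 328.9301677360427, 'cy': 198.9889027765153, 'D': array([-0.01721571,  0.        ,  0.        ,  0.        ,  0.        ]), 'rvec': array([ 1.93581237,  1.16468634, -0.60627921]), 'tvec': array([-0.22795126, -0.24882181,  2.02298484])}
top {'fx': 439.7281611024733, 'fy': 439.7281611024733, 'cx': 316.50391328347285, 'cy': 206.41970077397644, 'D': array([-0.03719304,  0.        ,  0.        ,  0.        ,  0.        ]), 'rvec': array([ 2.16194951, -2.15722297,  0.16588896]), 'tvec': array([-0.06597226,  0.5875329 ,  1.43871797])}
wrist {'fx': 328.4581120891908, 'fy': 328.4581120891908, 'cx': 318.24947078910776, 'cy': 201.83500029765156, 'D': array([-0.07031585,  0.        ,  0.        ,  0.        ,  0.        ]), 'hand_eye': array([[ 2.59984698e-04,  9.45336626e-01,  3.26095991e-01,
        -8.42448211e-02],
       [ 5.26929206e-04, -3.26096087e-01,  9.45336482e-01,
         3.10266731e-02],
       [ 9.99999827e-01, -7.39435180e-05, -5.82905470e-04,
         5.55938156e-04],
       [ 0.00000000e+00,  0.00000000e+00,  0.00000000e+00,
         1.00000000e+00]])}
```

View pics/scene0.png

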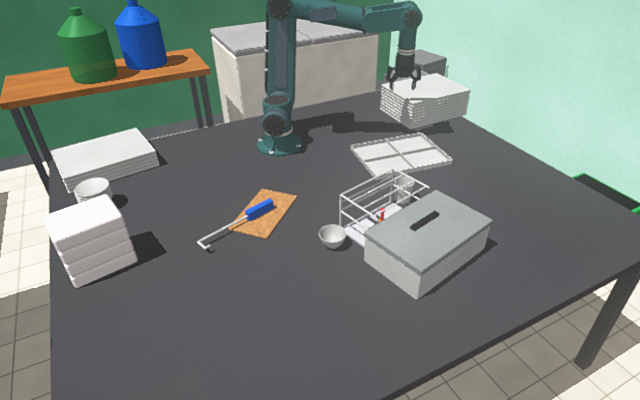

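View pics/top0.png

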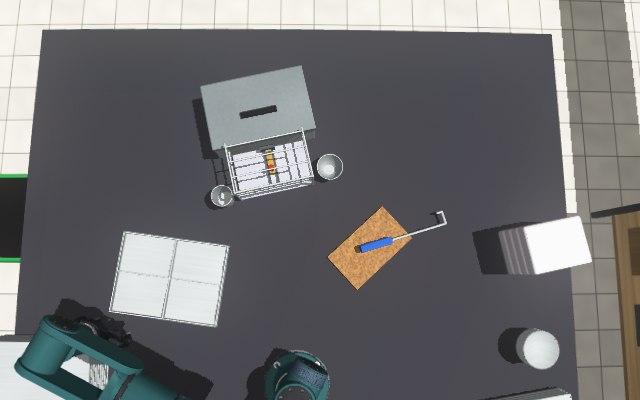

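View pics/wrist0.png

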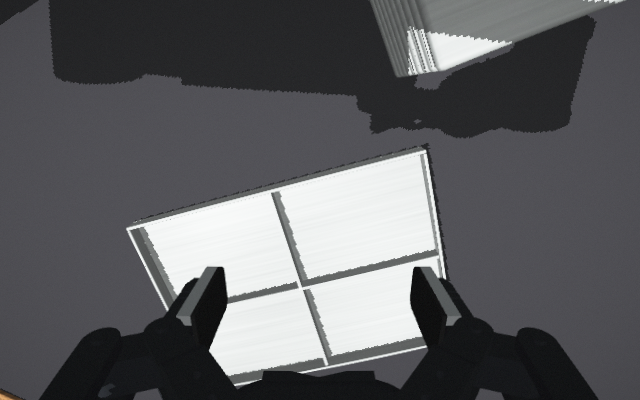

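Scene: rod on the mat at right (top px ~375,245, hook ~440,217). The guard's front is at ~(272,192), the red pin ~(270,165), the bowl ~(330,167), the cup ~(221,196) and the tray ~(170,278). Next I measure from the top and scene cameras.

```bash
cat > h.py <<'E'
import numpy as np, cv2
from scipy.spatial.transform import Rotation as R
from station import manip
def world(name,uv,depth=None,z=None,state=None):
    m=manip.camera_model(name); K=np.array([[m['fx'],0,m['cx']],[0,m['fy'],m['cy']],[0,0,1]])
    uv=np.atleast_2d(np.asarray(uv,float))
    n=cv2.undistortPoints(uv[:,None],K,m['D'])[:,0]
    r=np.c_[n,np.ones(len(n))]
    if 'rvec' in m:
        Rm=cv2.Rodrigues(m['rvec'])[0]; t=m['tvec']; A=Rm.T; o=-Rm.T@t
    else:
        H=m['hand_eye']; Rt=R.from_quat(state['tcp_rot']).as_matrix(); A=Rt@H[:3,:3]; o=Rt@H[:3,3]+state['tcp_pos']
    d=r@A.T
    if z is not None: depth=(z-o[2])/d[:,2]
    return o+d*np.asarray(depth)[:,None]
def proj(name,P,state=None):
    m=manip.camera_model(name); K=np.array([[m['fx'],0,m['cx']],[0,m['fy'],m['cy']],[0,0,1]])
    P=np.atleast_2d(np.asarray(P,float))
    if 'rvec' in m: rv,tv=m['rvec'],m['tvec']
    else:
        H=m['hand_eye']; Rt=R.from_quat(state['tcp_rot']).as_matrix(); A=Rt@H[:3,:3]; o=Rt@H[:3,3]+state['tcp_pos']
        rv=cv2.Rodrigues(A.T)[0]; tv=-A.T@o
    return cv2.projectPoints(P,rv,tv,K,m['D'])[0][:,0]
E
python3 - <<'E'
from h import *
p=cv2.imread('pics/top0.png'); d=np.load('pics/top0.npy')
c=p[120:300,190:460]; cv2.imwrite('pics/topcrop.png',cv2.resize(c,None,fx=2.9,fy=2.9,interpolation=cv2.INTER_CUBIC))
hsv=cv2.cvtColor(p,cv2.COLOR_BGR2HSV)
b=((hsv[...,0]>105)&(hsv[...,0]<130)&(hsv[...,1]>130)&(hsv[...,2]>70)); b[:200]=0;b[300:]=0
n,l,st,ce=cv2.connectedComponentsWithStats(b.astype(np.uint8)); print(st,ce)
i=1+np.argmax(st[1:,4]); v,u=np.where(l==i)
W=world('top',np.c_[u,v],depth=d[v,u]); print(W.min(0),W.max(0),np.median(W,0))
t=W[W[:,2]>0.04]; print(len(t)); r=cv2.minAreaRect((t[:,:2]*1000).astype(np.float32)); print(r)
m=((hsv[...,0]>8)&(hsv[...,0]<22)&(hsv[...,1]>100)); m[:200]=0; m[:,:310]=0; m[:,430:]=0
v,u=np.where(m); W=world('top',np.c_[u,v],z=0.008); print('mat',cv2.minAreaRect((W[:,:2]*1000).astype(np.float32)), np.median(world('top',np.c_[u,v],depth=d[v,u]),0))
rd=((hsv[...,0]<6)|(hsv[...,0]>174))&(hsv[...,1]>130); v,u=np.where(rd[:230,:320]); print('red',np.c_[u,v].mean(0),np.c_[u,v].tolist(), d[v,u])
W=world('top',np.c_[u,v],depth=d[v,u]); print(W)
E
```

```text
[[     0      0    640    400 255774]
 [   360    237     33     15    226]] [[319.45025296 199.4605081 ]
 [375.80088496 244.19469027]]
[ 0.43830969 -0.31558816  0.03370126] [ 0.48501191 -0.20924554  0.05375707] [ 0.46147508 -0.26236786  0.04614352]
216
((461.10601806640625, -262.649169921875), (22.466455459594727, 108.65958404541016), 16.57933807373047)
mat ((453.4789733886719, -245.0045166015625), (150.62374877929688, 258.71759033203125), 42.53929138183594) [ 0.44307856 -0.23817089  0.00809567]
red [270.3125 166.5625] [[269, 165], [270, 165], [271, 165], [272, 165], [268, 166], [269, 166], [270, 166], [271, 166], [272, 166], [268, 167], [269, 167], [270, 167], [271, 167], [272, 167], [271, 170], [272, 170]] [1.4586377 1.4616845 1.4594476 1.4556766 1.4694449 1.4553591 1.4578458
 1.4600097 1.4639479 1.462962  1.454629  1.4665375 1.4639664 1.4617097
 1.4896876 1.4978096]
[[0.72099668 0.09381722 0.07645325]
 [0.72169295 0.09076444 0.07352756]
 [0.72118307 0.08724322 0.0757792 ]
 [0.72032299 0.08360381 0.07953388]
 [0.72014737 0.0981294  0.06535132]
 [0.7169642  0.09350636 0.07921879]
 [0.71752707 0.09041161 0.07684099]
 [0.71801703 0.08727792 0.07477981]
 [0.7189081  0.08428321 0.07097979]
 [0.71538096 0.09751341 0.07125669]
 [0.71351698 0.09342653 0.07948752]
 [0.71618272 0.09116566 0.06787088]
 [0.71560825 0.08760477 0.07045184]
 [0.7151042  0.08408212 0.07272427]
 [0.71128157 0.08977674 0.04386027]
 [0.71304531 0.08706489 0.03595086]]
```

View pics/topcrop.png

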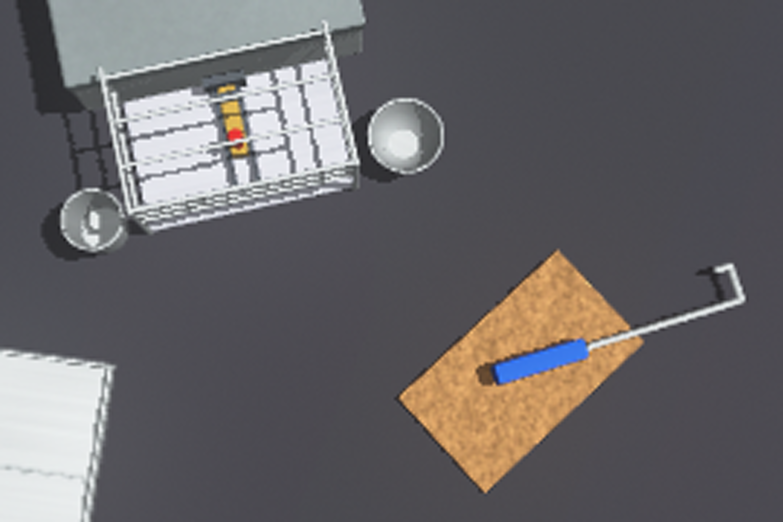

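```bash
python3 - <<'E'
from h import *
s=manip.state()
M=R.from_quat(s['tcp_rot']).as_matrix(); print(M.round(3)); print('jaw yaw',np.degrees(np.arctan2(M[1,2],M[0,2])))
d=np.load('pics/top0.npy'); p=cv2.imread('pics/top0.png')
v,u=np.mgrid[50:230,180:360]; v=v.ravel();u=u.ravel(); ok=d[v,u]>0; u=u[ok];v=v[ok]
W=world('top',np.c_[u,v],depth=d[v,u])
z=W[:,2]
print(np.histogram(z,bins=np.arange(-.01,.2,.01)))
lid=W[(z>.1)&(z<.125)&(v<140)]; print('lid',cv2.minAreaRect((lid[:,:2]*1000).astype(np.float32)))
# roof points
rf=W[(z>.135)&(z<.17)]; print(len(rf), cv2.minAreaRect((rf[:,:2]*1000).astype(np.float32)))
# deck
hsv=cv2.cvtColor(p,cv2.COLOR_BGR2HSV)
dk=(np.abs(z-.008)<.012)&(hsv[v,u,2]>150); Wd=W[dk]; print(len(Wd),cv2.minAreaRect((Wd[:,:2]*1000).astype(np.float32)))
rg=lambda a:(a.min(0),a.max(0))
np.save('pics/W.npy',np.c_[W,u,v])
# enlarge
c=p[125:215,205:350]; cv2.imwrite('pics/g.png',cv2.resize(c,None,fx=5.5,fy=5.5,interpolation=cv2.INTER_CUBIC))
q=cv2.imread('pics/scene0.png')[150:310,310:500]; cv2.imwrite('pics/gs.png',cv2.resize(q,None,fx=3.75,fy=3.75,interpolation=cv2.INTER_CUBIC))
E
```

```text
[[ 0.923 -0.001  0.386]
 [-0.386 -0.001  0.923]
 [-0.    -1.    -0.002]]
jaw yaw 67.32229584807772
(array([ 8366, 13389,  1121,   340,   206,   221,   166,   115,   158,
         296,   133,    56,  1228,  5484,   256,   143,   583,     4,
           0,     0]), array([-0.01,  0.  ,  0.01,  0.02,  0.03,  0.04,  0.05,  0.06,  0.07,
        0.08,  0.09,  0.1 ,  0.11,  0.12,  0.13,  0.14,  0.15,  0.16,
        0.17,  0.18,  0.19]))
lid ((906.6844482421875, 132.402587890625), (228.77537536621094, 347.1526184082031), 12.769598960876465)
823 ((767.50341796875, 100.69633483886719), (263.64544677734375, 256.5687255859375), 12.69221305847168)
2124 ((690.095947265625, 11.0751953125), (497.15850830078125, 272.427001953125), 80.1531982421875)
```

View pics/g.png

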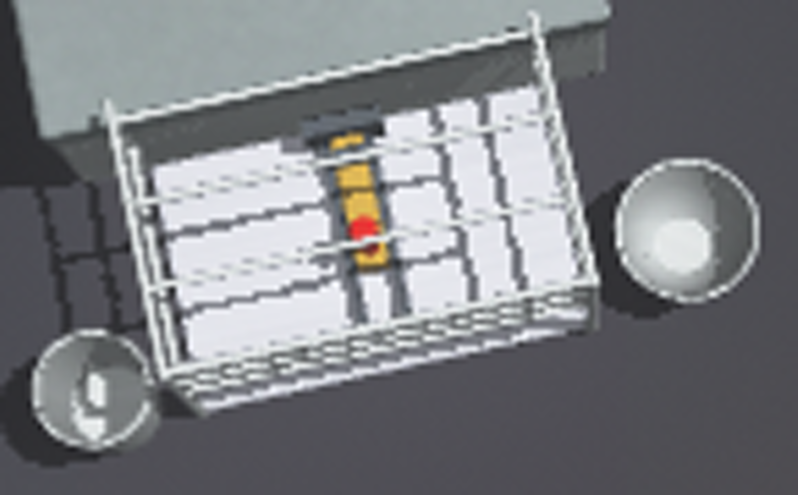

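View pics/gs.png

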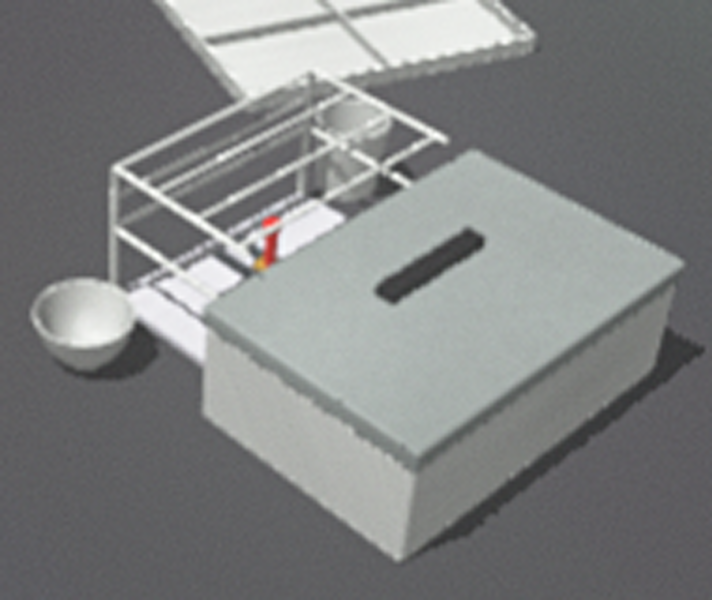

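```bash
python3 - <<'E'
from h import *
A=np.load('pics/W.npy'); W=A[:,:3]; z=W[:,2]
a=np.radians(12.7); ex=np.array([np.cos(a),np.sin(a)]); ey=np.array([-np.sin(a),np.cos(a)])
X=W[:,:2]@ex; Y=W[:,:2]@ey
rf=(z>.14)&(z<.165)
x,y=X[rf],Y[rf]
print('roof x hist'); h,b=np.histogram(x,bins=np.arange(x.min(),x.max()+.004,.004)); print([(round(bb,3),hh) for bb,hh in zip(b,h)])
h,b=np.histogram(y,bins=np.arange(y.min(),y.max()+.004,.004)); print([(round(bb,3),hh) for bb,hh in zip(b,h)])
lid=(z>.1)&(z<.13)&(A[:,4]<140); print('lid y',np.percentile(Y[lid],[.5,99.5]),'x',np.percentile(X[lid],[.5,99.5]))
front=x<x.min()+.014; xf,yf=x[front],y[front]; print('front slope deg',np.degrees(np.polyfit(yf,xf,1)[0]), xf.mean())
pin=np.array([.717,.0895]); print('pin',pin@ex,pin@ey)
E
```

```text
roof x hist
[(np.float64(0.639), np.int64(82)), (np.float64(0.643), np.int64(81)), (np.float64(0.647), np.int64(7)), (np.float64(0.651), np.int64(5)), (np.float64(0.655), np.int64(4)), (np.float64(0.659), np.int64(4)), (np.float64(0.663), np.int64(5)), (np.float64(0.667), np.int64(6)), (np.float64(0.671), np.int64(5)), (np.float64(0.675), np.int64(3)), (np.float64(0.679), np.int64(4)), (np.float64(0.683), np.int64(7)), (np.float64(0.687), np.int64(15)), (np.float64(0.691), np.int64(101)), (np.float64(0.695), np.int64(23)), (np.float64(0.699), np.int64(6)), (np.float64(0.703), np.int64(4)), (np.float64(0.707), np.int64(5)), (np.float64(0.711), np.int64(5)), (np.float64(0.715), np.int64(6)), (np.float64(0.719), np.int64(4)), (np.float64(0.723), np.int64(5)), (np.float64(0.727), np.int64(5)), (np.float64(0.731), np.int64(5)), (np.float64(0.735), np.int64(4)), (np.float64(0.739), np.int64(69)), (np.float64(0.743), np.int64(66)), (np.float64(0.747), np.int64(4)), (np.float64(0.751), np.int64(4)), (np.float64(0.755), np.int64(5)), (np.float64(0.759), np.int64(7)), (np.float64(0.763), np.in
[... 2874 characters left out ...]
loat64(-0.003), np.int64(7)), (np.float64(0.001), np.int64(8)), (np.float64(0.005), np.int64(12)), (np.float64(0.009), np.int64(8)), (np.float64(0.013), np.int64(7)), (np.float64(0.017), np.int64(9)), (np.float64(0.021), np.int64(9)), (np.float64(0.025), np.int64(8)), (np.float64(0.029), np.int64(8)), (np.float64(0.033), np.int64(9)), (np.float64(0.037), np.int64(11)), (np.float64(0.041), np.int64(8)), (np.float64(0.045), np.int64(8)), (np.float64(0.049), np.int64(38)), (np.float64(0.053), np.int64(67)), (np.float64(0.057), np.int64(4))]
lid y [-0.24123171  0.09962699] x [0.80154919 1.02519948]
front slope deg -0.06666310931860031 0.6432486951207804
pin 0.719134503298758 -0.07031938683783032
```

Chest yaw is about 12.7° and the guard front sits at rotated x' = 0.643. The pin is 76 mm behind the front (expected 55–100) and within 1 mm of the guard's mid-line. The rod grip is at (0.461, -0.2625) with yaw about -73.4°. Moving above the handle.

{"method": "jog_arm", "body": {
  "targets": [
    [[0.0156,-0.048,0,0,0,-0.055,0],[0.031,-0.096,0,0,0,-0.11,0],[0.047,-0.144,0,0,0,-0.166,0],[0.062,-0.192,0,0,0,-0.221,0],[0.078,-0.24,0,0,0,-0.277,0],[0.093,-0.289,0,0,0,-0.332,0],[0.109,-0.337,0,0,0,-0.387,0],[0.1245,-0.385,0,0,0,-0.4425,0]]
  ]
}}

```text
clock: 1.15
tcp_pos: [0.3365, 0.1209, 0.4046]
tcp_rot: [-0.646, 0.288, -0.288, 0.646]
contact_force: [0.3, 0.4, 0.0]
width: 0.0853
```

{"method": "jog_arm", "body": {
  "targets": [
    [[0.0156,-0.048,-0.012,0,0,-0.055,0],[0.031,-0.096,-0.024,0,0,-0.11,0],[0.047,-0.144,-0.036,0,0,-0.166,0],[0.062,-0.192,-0.048,0,0,-0.221,0],[0.078,-0.24,-0.06,0,0,-0.277,0],[0.093,-0.289,-0.075,0,0,-0.332,0],[0.109,-0.337,-0.09,0,0,-0.387,0],[0.1245,-0.385,-0.1,0,0,-0.4425,0]]
  ]
}}

```text
clock: 2.15
tcp_pos: [0.4611, -0.2641, 0.3034]
tcp_rot: [-0.566, 0.424, -0.423, 0.567]
contact_force: [0.1, 0.1, 0.6]
width: 0.0855
```

{"method": "jog_arm", "body": {
  "targets": [
    [[0,0,0,0,0,0,0],[0,0,0,0,0,0,0]]
  ]
}}

```text
clock: 2.4
tcp_pos: [0.4609, -0.2622, 0.3043]
tcp_rot: [-0.567, 0.423, -0.422, 0.567]
contact_force: [0.5, 0.2, 0.9]
width: 0.0857
```

```bash
cat > m.py <<'E'
from h import *
import sys
def snap(n,tag):
    s=manip.state(); p,d=manip.camera(n); p=p[:,:,::-1].copy(); cv2.imwrite(f'pics/{n}{tag}.png',p); np.save(f'pics/{n}{tag}.npy',d); return s,p,d
def handle(s,p,d,n='wrist'):
    hsv=cv2.cvtColor(p,cv2.COLOR_BGR2HSV)
    b=((hsv[...,0]>105)&(hsv[...,0]<130)&(hsv[...,1]>130)&(hsv[...,2]>50))
    k,l,st,ce=cv2.connectedComponentsWithStats(b.astype(np.uint8)); i=1+np.argmax(st[1:,4]); v,u=np.where((l==i)&(d>0))
    W=world(n,np.c_[u,v],depth=d[v,u],state=s)
    t=W[W[:,2]>np.percentile(W[:,2],95)-.006]
    return W,t,cv2.minAreaRect((t[:,:2]*1000).astype(np.float32))
E
python3 - <<'E'
from m import *
s,p,d=snap('wrist','1'); print(s['clock'],s['tcp_pos'],s['contact_force'],R.from_quat(s['tcp_rot']).as_matrix().round(3))
W,t,r=handle(s,p,d); print(r,np.percentile(W[:,2],[5,50,95]),len(t))
E
```

```text
2.4 [ 0.46086828 -0.26220938  0.3043163 ] [0.46378847 0.15706619 0.93416994] [[ 0.286 -0.001  0.958]
 [-0.958  0.001  0.286]
 [-0.002 -1.    -0.   ]]
((458.0807800292969, -263.7997131347656), (23.567737579345703, 109.20903015136719), 16.785432815551758) [0.0434305  0.04556318 0.04668031] 4317
```

View pics/wrist1.png

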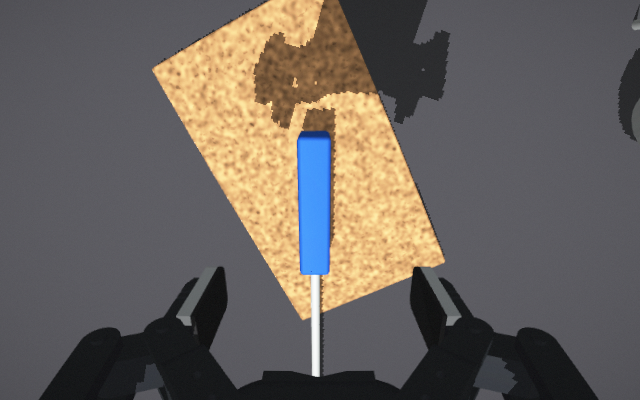

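The wrist view shows the handle lying along the jaws' mid-plane (columns 298–332, rows 130–275), within about 3 mm of the top-camera fix. Descending, then closing.

{"method": "jog_arm", "body": {
  "targets": [
    [[-0.0015,-0.001,-0.02,0,0,0.003,0],[-0.0015,-0.001,-0.05,0,0,0.003,0],[-0.0015,-0.001,-0.08,0,0,0.003,0],[-0.0015,-0.001,-0.1,0,0,0.003,0],[-0.0015,-0.001,-0.11,0,0,0.003,0],[-0.0015,-0.001,-0.115,0,0,0.003,0],[-0.0015,-0.001,-0.115,0,0,0.003,0]]
  ]
}}

```text
clock: 3.32
tcp_pos: [0.4598, -0.2633, 0.1904]
tcp_rot: [-0.568, 0.421, -0.422, 0.568]
contact_force: [-0.3, 0.3, 0.0]
width: 0.0854
```

{"method": "jog_arm", "body": {
  "targets": [
    [[0,0,0,0,0,0,0.4],[0,0,0,0,0,0,0.7],[0,0,0,0,0,0,1],[0,0,0,0,0,0,1],[0,0,0,0,0,0,1],[0,0,0,0,0,0,1]]
  ]
}}

```text
clock: 4.08
tcp_pos: [0.4597, -0.2637, 0.1902]
tcp_rot: [0.568, -0.421, 0.422, -0.568]
contact_force: [-1.1, -0.1, 3.4]
width: 0.0233
```

{"method": "jog_arm", "body": {
  "targets": [
    [[0,0,0.01,0,0,0,1],[0,0,0.035,0,0,0,1],[-0.01,0.02,0.07,0,0,0,1],[-0.028,0.06,0.1,0,0,0,1],[-0.05,0.105,0.11,0,0,0,1],[-0.073,0.155,0.11,0,0,0.05,1],[-0.09,0.19,0.11,0,0,0.13,1],[-0.099,0.21,0.11,0,0,0.25,1]]
  ]
}}

```text
clock: 5.08
tcp_pos: [0.3592, -0.0518, 0.2994]
tcp_rot: [-0.617, 0.346, -0.346, 0.617]
contact_force: [0.1, 0.2, -1.5]
width: 0.023
```

{"method": "jog_arm", "body": {
  "targets": [
    [[0,0,0,0,0,0.15,1],[0,0,0,0,0,0.3,1],[0,0,0,0,0,0.46,1],[0,0,0,0,0,0.62,1],[0,0,0,0,0,0.78,1],[0,0,0,0,0,0.94,1],[0,0,0,0,0,1.09,1],[0,0,0,0,0,1.2,1]]
  ]
}}

```text
clock: 6.08
tcp_pos: [0.3602, -0.0533, 0.2994]
tcp_rot: [-0.704, -0.062, 0.063, 0.705]
contact_force: [-0.4, 0.3, -2.4]
width: 0.0233
```

{"method": "jog_arm", "body": {
  "targets": [
    [[0,0,0,0,0,0.03,1],[0,0,-0.03,0,0,0.049,1],[0,0,-0.06,0,0,0.049,1],[0,0,-0.08,0,0,0.049,1],[0,0,-0.09,0,0,0.049,1],[0,0,-0.09,0,0,0.049,1]]
  ]
}}

```text
clock: 6.82
tcp_pos: [0.3603, -0.0535, 0.2093]
tcp_rot: [-0.703, -0.077, 0.078, 0.703]
contact_force: [-0.1, 0.3, -1.4]
width: 0.0231
```

```bash
python3 - <<'E'
from m import *
s,p,d=snap('wrist','2'); print(s['clock'],s['tcp_pos'],s['contact_force'],s['moment'],s['qpos'].round(2),R.from_quat(s['tcp_rot']).as_matrix().round(4))
s,p,d=snap('top','2'); W,t,r=handle(s,p,d,'top'); print(r,np.percentile(W[:,2],[5,50,95]))
cv2.imwrite('pics/t2.png',cv2.resize(p[120:320,200:400],None,fx=3,fy=3,interpolation=cv2.INTER_CUBIC))
s,p,d=snap('scene','2'); cv2.imwrite('pics/s2.png',cv2.resize(p[130:290,250:480],None,fx=3.4,fy=3.4,interpolation=cv2.INTER_CUBIC))
E
```

```text
6.825 [ 0.36032646 -0.05345026  0.20934709] [-0.12750395  0.27917949 -1.40052293] [-0.03281438  0.04252855 -0.00652634] [-0.3  -0.21  2.05  0.    1.3  -2.09] [[ 9.757e-01 -1.400e-03 -2.190e-01]
 [ 2.190e-01  6.000e-04  9.757e-01]
 [-1.300e-03 -1.000e+00  9.000e-04]]
((416.0713195800781, -45.838836669921875), (10.295711517333984, 6.198040008544922), 71.4520034790039) [0.03126804 0.06515445 0.06832403]
```

View pics/t2.png

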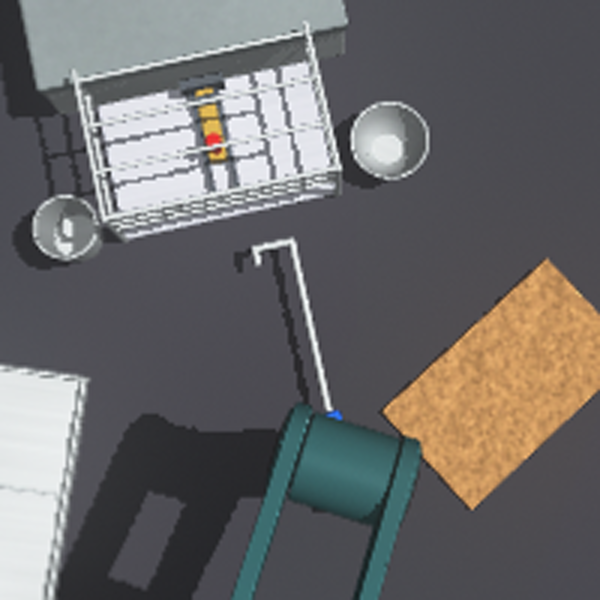

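View pics/s2.png

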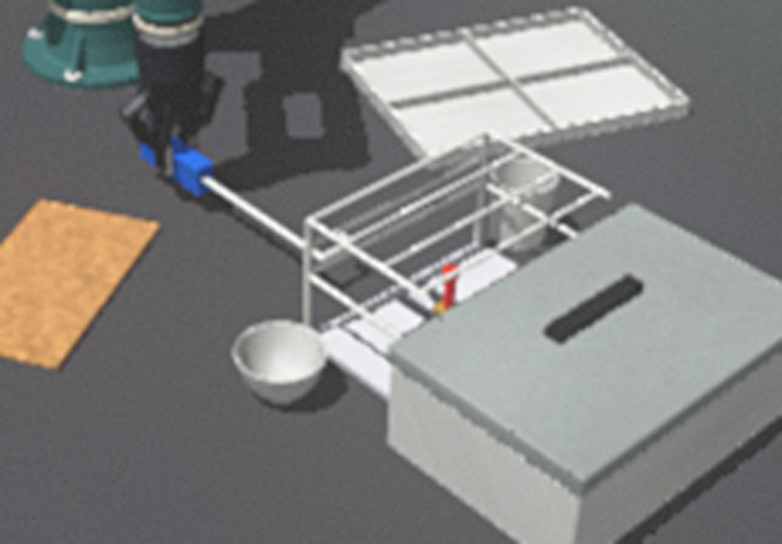

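```bash
python3 - <<'E'
from m import *
p=cv2.imread('pics/top2.png'); d=np.load('pics/top2.npy'); 
v,u=np.mgrid[195:262,270:320]; v=v.ravel();u=u.ravel()
W=world('top',np.c_[u,v],depth=d[v,u]); k=(W[:,2]>.03)&(W[:,2]<.08)&(p[v,u].min(1)>130); W=W[k]
a=np.radians(12.7); ex=np.array([np.cos(a),np.sin(a)]); ey=np.array([-np.sin(a),np.cos(a)])
X=W[:,:2]@ex; Y=W[:,:2]@ey; print(len(W))
print('x max',np.sort(X)[-12:].round(4),'z',np.median(W[:,2]))
m=(X<X.max()-.02)&(Y<np.median(Y)+.015); f=np.polyfit(X[m],Y[m],1); print('rod line slope deg',np.degrees(f[0]),'y at 0.45,0.59',np.polyval(f,[.45,.59]))
print('z along', [np.median(W[m&(abs(X-x)<.012),2]).round(4) for x in (.44,.48,.52,.56)], 'hookz',np.median(W[X>X.max()-.012,2]))
print('Y range',Y.min(),Y.max())
c=X>X.max()-.012; print('cross mean x',X[c].mean(), 'lip', X[Y>Y.max()-.008].min())
g=np.array([.36033,-.05345]); print('grip',g@ex,g@ey)
E
```

```text
159
x max [0.5941 0.5945 0.5951 0.5952 0.5957 0.5957 0.5958 0.5959 0.5964 0.5964
 0.5966 0.5975] z 0.050764270600211825
rod line slope deg -0.18188895286785542 y at 0.45,0.59 [-0.13225659 -0.13270103]
z along [np.float64(0.0508), np.float64(0.049), np.float64(0.0517), np.float64(0.0508)] hookz 0.050451219957771576
Y range -0.1359179096724481 -0.08754984246184126
cross mean x 0.5927751999814428 lip 0.5756951974299402
grip 0.3397635825973513 -0.13135950418836395
```

The rod is level at z = 0.047 and its yaw is within 0.2° of the chest axis. The seat is at (0.5825, -0.1165) in the rotated frame, and the pin needs +137 mm in x' and +46 mm in y'. Inserting 160 mm along the chest axis, passing to the right of the pin.

{"method": "jog_arm", "body": {
  "targets": [
    [[0.015,0.0034,0,0,0,0,1],[0.035,0.0079,0,0,0,0,1],[0.058,0.0131,0,0,0,0,1],[0.081,0.0183,0,0,0,0,1],[0.104,0.0234,0,0,0,0,1],[0.127,0.0286,0,0,0,0,1],[0.145,0.0327,0,0,0,0,1],[0.1561,0.0352,0,0,0,0,1]]
  ]
}}

```text
clock: 7.98
tcp_pos: [0.5184, -0.0178, 0.21]
tcp_rot: [0.703, 0.079, -0.078, -0.703]
contact_force: [-0.1, 0.3, -2.4]
width: 0.0232
```

{"method": "jog_arm", "body": {
  "targets": [
    [[0,0,0,0,0,0,1],[0,0,0,0,0,0,1]]
  ]
}}

```text
clock: 8.22
tcp_pos: [0.5163, -0.0183, 0.2095]
tcp_rot: [-0.703, -0.078, 0.078, 0.703]
contact_force: [0.1, 0.0, -2.3]
width: 0.0232
```

```bash
python3 - <<'E'
from m import *
s,p,d=snap('top','3'); print(s['clock'],s['tcp_pos'],s['contact_force'])
cv2.imwrite('pics/t3.png',cv2.resize(p[125:255,205:350],None,fx=4.6,fy=4.6,interpolation=cv2.INTER_CUBIC))
s,p,d=snap('scene','3'); cv2.imwrite('pics/s3.png',cv2.resize(p[150:270,300:460],None,fx=5,fy=5,interpolation=cv2.INTER_CUBIC))
E
```

```text
8.225 [ 0.51632854 -0.01829755  0.20953809] [ 0.08786043  0.0346217  -2.25057085]
```

View pics/t3.png

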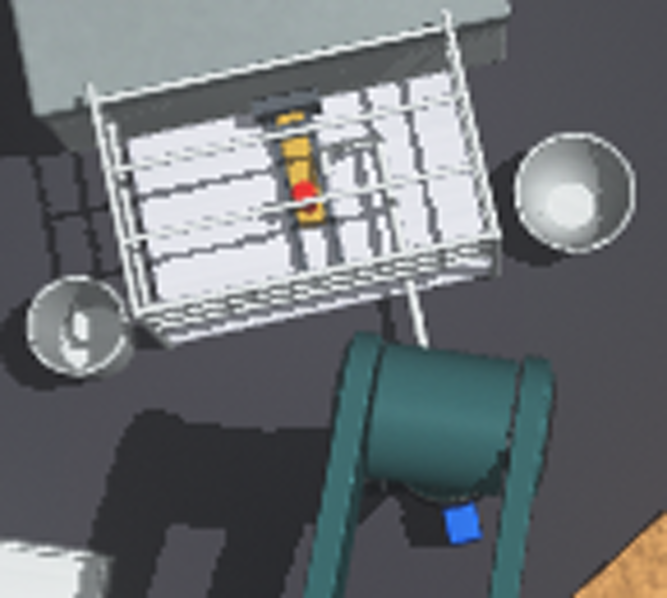

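View pics/s3.png

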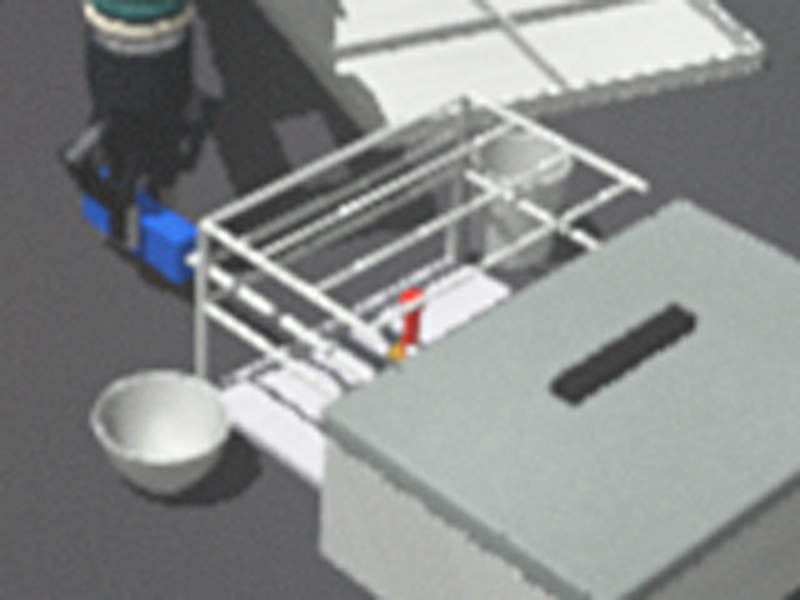

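The hook lies beyond the pin on its right (top crop: cross piece at rows ~148, pin at 304,193), with no contact force. Shifting sideways 46 mm.

{"method": "jog_arm", "body": {
  "targets": [
    [[-0.0022,0.0098,0,0,0,0,1],[-0.0048,0.0215,0,0,0,0,1],[-0.0075,0.0332,0,0,0,0,1],[-0.0095,0.042,0,0,0,0,1],[-0.0101,0.0449,0,0,0,0,1],[-0.0101,0.0449,0,0,0,0,1],[-0.0101,0.0449,0,0,0,0,1]]
  ]
}}

```text
clock: 9.2
tcp_pos: [0.5066, 0.0264, 0.2098]
tcp_rot: [0.703, 0.078, -0.078, -0.703]
contact_force: [0.5, -0.5, -2.2]
width: 0.0233
```

```bash
python3 - <<'E'
from m import *
s,p,d=snap('top','4'); print(s['clock'],s['tcp_pos'],s['contact_force'],s['moment'])
cv2.imwrite('pics/t4.png',cv2.resize(p[125:215,225:315],None,fx=6.6,fy=6.6,interpolation=cv2.INTER_CUBIC))
v,u=np.mgrid[140:190,245:305]; v=v.ravel();u=u.ravel()
W=world('top',np.c_[u,v],depth=d[v,u]); k=(W[:,2]>.042)&(W[:,2]<.062)
a=np.radians(12.7); ex=np.array([np.cos(a),np.sin(a)]); ey=np.array([-np.sin(a),np.cos(a)])
for x,y,z,b in sorted(zip(W[k,:2]@ex,W[k,:2]@ey,W[k,2],p[v,u][k].tolist()),reverse=True)[:60]: print(round(x,3),round(y,3),round(z,3),b)
E
```

```text
9.2 [0.50663389 0.02637913 0.20975062] [ 0.53078664 -0.46453731 -2.18053436] [-0.05718454  0.07737096  0.0360604 ]
0.805 -0.117 0.061 [101, 100, 96]
0.805 -0.137 0.047 [89, 88, 85]
0.805 -0.041 0.058 [92, 91, 88]
0.805 -0.05 0.051 [91, 90, 88]
0.805 -0.016 0.052 [90, 88, 85]
0.805 -0.075 0.056 [91, 90, 86]
0.805 -0.038 0.061 [91, 90, 87]
0.805 -0.022 0.048 [90, 89, 85]
0.805 -0.091 0.045 [90, 88, 85]
0.805 -0.106 0.059 [90, 88, 85]
0.805 -0.007 0.061 [90, 88, 85]
0.805 -0.029 0.044 [89, 88, 85]
0.805 -0.01 0.059 [89, 89, 85]
0.805 -0.092 0.058 [91, 89, 86]
0.805 -0.116 0.052 [89, 88, 85]
0.805 -0.11 0.057 [90, 89, 85]
0.804 -0.14 0.047 [88, 87, 85]
0.804 -0.134 0.052 [89, 88, 85]
0.804 -0.099 0.053 [92, 90, 86]
0.804 -0.058 0.06 [91, 91, 87]
0.804 -0.127 0.057 [90, 89, 85]
0.804 -0.008 0.048 [90, 88, 86]
0.804 -0.049 0.042 [79, 77, 73]
0.804 -0.089 0.061 [91, 89, 86]
0.804 -0.12 0.051 [89, 88, 86]
0.804 -0.064 0.056 [91, 90, 87]
0.804 -0.026 0.048 [89, 89, 85]
0.804 -0.082 0.055 [91, 90, 87]
0.804 -0.032 0.044 [89, 89, 85]
0.804 -0.005 0.052 [90, 88, 85]
0.804 -0.106 0.05 [89, 89, 85
[... 223 characters left out ...]
6]
0.804 -0.027 0.061 [90, 90, 86]
0.804 -0.13 0.045 [88, 87, 84]
0.804 -0.057 0.051 [91, 89, 86]
0.804 -0.033 0.057 [92, 90, 87]
0.803 -0.096 0.059 [91, 90, 87]
0.803 -0.061 0.06 [91, 90, 87]
0.803 -0.06 0.049 [90, 88, 85]
0.803 -0.085 0.055 [89, 88, 85]
0.803 -0.116 0.044 [89, 88, 84]
0.803 -0.068 0.056 [91, 89, 86]
0.803 -0.074 0.051 [90, 89, 85]
0.803 -0.13 0.058 [89, 89, 85]
0.803 -0.081 0.046 [79, 77, 73]
0.803 -0.047 0.059 [92, 90, 87]
0.803 -0.019 0.056 [90, 89, 86]
0.803 -0.037 0.055 [91, 90, 86]
0.803 -0.079 0.06 [91, 90, 86]
0.803 -0.112 0.048 [89, 88, 85]
0.803 -0.109 0.05 [89, 88, 85]
0.803 -0.088 0.053 [90, 89, 86]
0.803 -0.002 0.057 [89, 88, 85]
0.803 -0.095 0.049 [84, 82, 79]
```

View pics/t4.png

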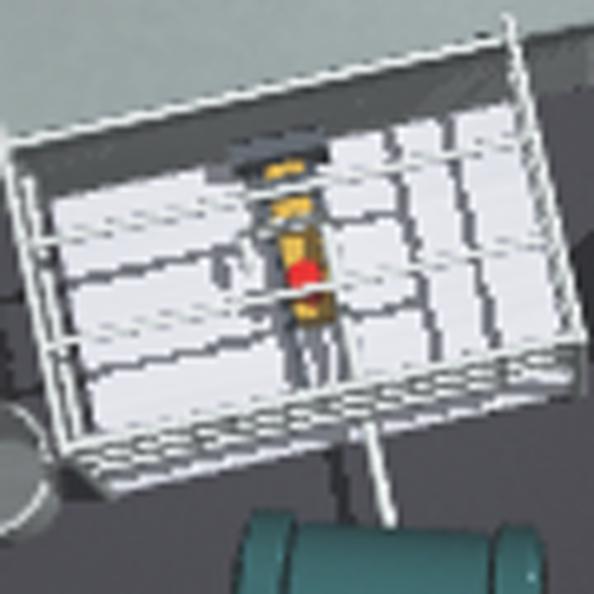

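Pin is inside the hook: cross piece behind it (crop row ~222), rod at its right, lip at its left (~240,255). Pulling back to contact.

{"method": "jog_arm", "body": {
  "targets": [
    [[-0.004,-0.0009,0,0,0,0,1],[-0.009,-0.002,0,0,0,0,1],[-0.014,-0.0032,0,0,0,0,1],[-0.0175,-0.0039,0,0,0,0,1],[-0.0195,-0.0044,0,0,0,0,1]]
  ]
}}

```text
clock: 9.88
tcp_pos: [0.4868, 0.0221, 0.2098]
tcp_rot: [-0.703, -0.078, 0.078, 0.703]
contact_force: [0.3, 0.1, -2.5]
width: 0.0229
```

{"method": "jog_arm", "body": {
  "targets": [
    [[-0.001,-0.0002,0,0,0,0,1],[-0.002,-0.0004,0,0,0,0,1],[-0.003,-0.0007,0,0,0,0,1],[-0.004,-0.0009,0,0,0,0,1],[-0.005,-0.0011,0,0,0,0,1],[-0.006,-0.0013,0,0,0,0,1]]
  ]
}}

```text
clock: 10.62
tcp_pos: [0.4817, 0.021, 0.2101]
tcp_rot: [-0.703, -0.079, 0.077, 0.703]
contact_force: [4.9, 0.5, -3.6]
width: 0.0231
```

{"method": "jog_arm", "body": {
  "targets": [
    [[-0.002,-0.0004,0,0,0,0,1],[-0.0045,-0.001,0,0,0,0,1],[-0.007,-0.0016,0,0,0,0,1],[-0.0095,-0.0021,0,0,0,0,1],[-0.012,-0.0027,0,0,0,0,1],[-0.0145,-0.0033,0,0,0,0,1],[-0.017,-0.0038,0,0,0,0,1],[-0.0195,-0.0044,0,0,0,0,1]]
  ]
}}

```text
clock: 11.62
tcp_pos: [0.4623, 0.0166, 0.2102]
tcp_rot: [-0.703, -0.079, 0.077, 0.703]
contact_force: [4.9, 2.1, -4.4]
width: 0.0232
```

```bash
python3 - <<'E'
from m import *
s,p,d=snap('top','5'); print(s['clock'],s['tcp_pos'],s['contact_force'],s['moment'])
cv2.imwrite('pics/t5.png',cv2.resize(p[125:215,225:315],None,fx=6.6,fy=6.6,interpolation=cv2.INTER_CUBIC))
hsv=cv2.cvtColor(p,cv2.COLOR_BGR2HSV)
rd=((hsv[...,0]<6)|(hsv[...,0]>174))&(hsv[...,1]>130); v,u=np.where(rd[:230,:320]); W=world('top',np.c_[u,v],z=.073); W2=W[:,:2]
a=np.radians(12.7); ex=np.array([np.cos(a),np.sin(a)]); ey=np.array([-np.sin(a),np.cos(a)])
print(np.median(W2@ex),np.median(W2@ey),len(u)); 
E
```

```text
11.625 [0.46231026 0.01663394 0.21024462] [ 4.93113509  2.08319632 -4.44286222] [ 0.10567445 -0.39977764  0.02033373]
0.6977573811463319 -0.07229542348182236 24
```

View pics/t5.png

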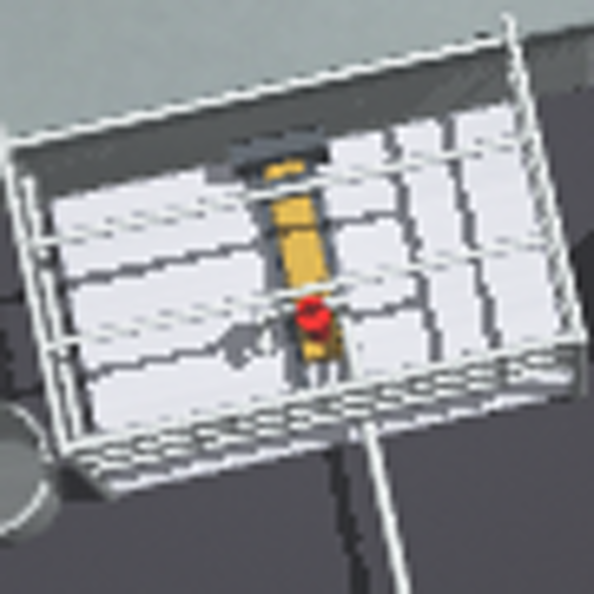

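{"method": "jog_arm", "body": {
  "targets": [
    [[-0.0015,-0.0003,0,0,0,0,1],[-0.003,-0.0007,0,0,0,0,1],[-0.0045,-0.001,0,0,0,0,1],[-0.0055,-0.0012,0,0,0,0,1],[-0.006,-0.0014,0,0,0,0,1]]
  ]
}}

```text
clock: 12.3
tcp_pos: [0.4562, 0.0152, 0.2102]
tcp_rot: [-0.703, -0.079, 0.077, 0.703]
contact_force: [5.5, 0.9, -4.2]
width: 0.0229
```

{"method": "jog_arm", "body": {
  "targets": [
    [[-0.0005,-0.0001,0,0,0,0,1],[-0.001,-0.0002,0,0,0,0,1],[-0.0015,-0.0003,0,0,0,0,1]]
  ]
}}

```text
clock: 12.68
tcp_pos: [0.4547, 0.0149, 0.2102]
tcp_rot: [-0.703, -0.079, 0.077, 0.703]
contact_force: [5.1, 2.2, -3.1]
width: 0.0234
```

{"method": "jog_arm", "body": {
  "targets": [
    [[-0.0005,-0.0001,0,0,0,0,1],[-0.001,-0.0002,0,0,0,0,1],[-0.0015,-0.0003,0,0,0,0,1]]
  ]
}}

```text
clock: 13.05
tcp_pos: [0.4532, 0.0146, 0.2102]
tcp_rot: [-0.703, -0.079, 0.077, 0.703]
contact_force: [4.3, 1.3, -3.2]
width: 0.0233
```

{"method": "jog_arm", "body": {
  "targets": [
    [[-0.0005,-0.0001,0,0,0,0,1],[-0.001,-0.0002,0,0,0,0,1],[-0.0015,-0.0003,0,0,0,0,1]]
  ]
}}

```text
clock: 13.42
tcp_pos: [0.4517, 0.0143, 0.2102]
tcp_rot: [-0.703, -0.079, 0.077, 0.703]
contact_force: [4.2, 1.8, -4.0]
width: 0.0232
```

{"method": "jog_arm", "body": {
  "targets": [
    [[-0.0005,-0.0001,0,0,0,0,1],[-0.001,-0.0002,0,0,0,0,1],[-0.0015,-0.0003,0,0,0,0,1]]
  ]
}}

```text
clock: 13.8
tcp_pos: [0.4507, 0.014, 0.2104]
tcp_rot: [-0.703, -0.08, 0.076, 0.703]
contact_force: [7.4, 0.8, -3.9]
width: 0.0229
```

{"method": "jog_arm", "body": {
  "targets": [
    [[-0.0005,-0.0001,0,0,0,0,1],[-0.0005,-0.0001,0,0,0,0,1]]
  ]
}}

```text
clock: 14.05
tcp_pos: [0.4505, 0.014, 0.2106]
tcp_rot: [-0.703, -0.08, 0.076, 0.703]
contact_force: [8.4, 2.2, -4.6]
width: 0.0229
```

{"method": "jog_arm", "body": {
  "targets": [
    [[-0.0005,-0.0001,0,0,0,0,1],[-0.001,-0.0002,0,0,0,0,1],[-0.001,-0.0002,0,0,0,0,1]]
  ]
}}

```text
clock: 14.42
tcp_pos: [0.4501, 0.0139, 0.2111]
tcp_rot: [-0.703, -0.081, 0.075, 0.703]
contact_force: [10.4, 2.0, -4.2]
width: 0.0233
```

{"method": "jog_arm", "body": {
  "targets": [
    [[-0.0005,-0.0001,0,0,0,0,1],[-0.001,-0.0002,0,0,0,0,1],[-0.0015,-0.0003,0,0,0,0,1],[-0.0015,-0.0003,0,0,0,0,1]]
  ]
}}

```text
clock: 14.92
tcp_pos: [0.4494, 0.0137, 0.2116]
tcp_rot: [-0.703, -0.082, 0.074, 0.703]
contact_force: [13.0, 3.7, -5.3]
width: 0.0233
```

```bash
python3 - <<'E'
from m import *
s,p,d=snap('top','6'); print(s['clock'],s['tcp_pos'],s['contact_force'],s['moment'],R.from_quat(s['tcp_rot']).as_matrix().round(4))
hsv=cv2.cvtColor(p,cv2.COLOR_BGR2HSV)
rd=((hsv[...,0]<6)|(hsv[...,0]>174))&(hsv[...,1]>130); v,u=np.where(rd[:230,:320]); W2=world('top',np.c_[u,v],z=.073)[:,:2]
a=np.radians(12.7); ex=np.array([np.cos(a),np.sin(a)]); ey=np.array([-np.sin(a),np.cos(a)])
print(np.median(W2@ex)-.643,np.median(W2@ey),len(u)); print(manip.state()['contact_force'])
E
```

```text
14.925 [0.44942588 0.01365717 0.21163499] [12.9563471   3.70036711 -5.32577625] [ 0.33990414 -1.37579222 -0.0253804 ] [[ 0.9756  0.0118 -0.2191]
 [ 0.2191  0.0015  0.9757]
 [ 0.0118 -0.9999 -0.0011]]
0.04352311797153985 -0.07125370451946754 28
[12.79252805  3.34803072 -4.53680365]
```

Force climbs steadily with almost no motion, so the bolt is on the stop (pin ~43 mm behind the front, within 25–45). Trimming to 15 N and holding.

{"method": "jog_arm", "body": {
  "targets": [
    [[-0.0004,-0.0001,0,0,0,0,1],[-0.0008,-0.0002,0,0,0,0,1],[-0.0008,-0.0002,0,0,0,0,1]]
  ]
}}

```text
clock: 15.35
tcp_pos: [0.4491, 0.0136, 0.212]
tcp_rot: [-0.703, -0.083, 0.073, 0.703]
contact_force: [14.1, 4.2, -5.2]
width: 0.0228
```

{"method": "jog_arm", "body": {
  "targets": [
    [[0,0,0,0,0,0,1],[0,0,0,0,0,0,1],[0,0,0,0,0,0,1],[0,0,0,0,0,0,1],[0,0,0,0,0,0,1]]
  ]
}}

```text
clock: 15.98
tcp_pos: [0.4491, 0.0136, 0.2119]
tcp_rot: [-0.703, -0.083, 0.073, 0.703]
contact_force: [14.5, 4.7, -4.1]
width: 0.0236
```

{"method": "jog_arm", "body": {
  "targets": [
    [[0,0,0,0,0,0,1],[0,0,0,0,0,0,1],[0,0,0,0,0,0,1],[0,0,0,0,0,0,1],[0,0,0,0,0,0,1]]
  ]
}}

```text
clock: 16.6
tcp_pos: [0.4491, 0.0136, 0.2119]
tcp_rot: [-0.703, -0.083, 0.073, 0.703]
contact_force: [14.5, 3.5, -5.7]
width: 0.0233
```

Held 1.25 s at about 14.7–15 N. Unhooking forward, and I'll check before moving sideways.

{"method": "jog_arm", "body": {
  "targets": [
    [[0.002,0.0005,0,0,0,0,1],[0.005,0.0011,0,0,0,0,1],[0.01,0.0023,0,0,0,0,1],[0.016,0.0036,0,0,0,0,1],[0.022,0.005,0,0,0,0,1],[0.0265,0.006,0,0,0,0,1],[0.029,0.0065,0,0,0,0,1],[0.029,0.0065,0,0,0,0,1]]
  ]
}}

```text
clock: 17.6
tcp_pos: [0.4749, 0.0196, 0.2097]
tcp_rot: [-0.703, -0.078, 0.078, 0.703]
contact_force: [-0.0, 1.1, -2.0]
width: 0.0231
```

```bash
python3 - <<'E'
from m import *
s,p,d=snap('top','7'); print(s['clock'],s['tcp_pos'],s['contact_force'],s['moment'],R.from_quat(s['tcp_rot']).as_matrix().round(4))
hsv=cv2.cvtColor(p,cv2.COLOR_BGR2HSV)
rd=((hsv[...,0]<6)|(hsv[...,0]>174))&(hsv[...,1]>130); v,u=np.where(rd[:230,:320]); W2=world('top',np.c_[u,v],z=.073)[:,:2]
a=np.radians(12.7); ex=np.array([np.cos(a),np.sin(a)]); ey=np.array([-np.sin(a),np.cos(a)])
print(np.median(W2@ex)-.643,np.median(W2@ey),len(u))
cv2.imwrite('pics/t7.png',cv2.resize(p[125:215,225:315],None,fx=6.6,fy=6.6,interpolation=cv2.INTER_CUBIC))
E
```

```text
17.6 [0.47486179 0.01960682 0.20969744] [-0.0210115   1.10980887 -2.01102358] [ 0.02517068  0.04601207 -0.0279435 ] [[ 9.756e-01 -3.000e-04 -2.195e-01]
 [ 2.195e-01  1.000e-04  9.756e-01]
 [-2.000e-04 -1.000e+00  1.000e-04]]
0.04352311797153985 -0.07125370451946754 28
```

View pics/t7.png

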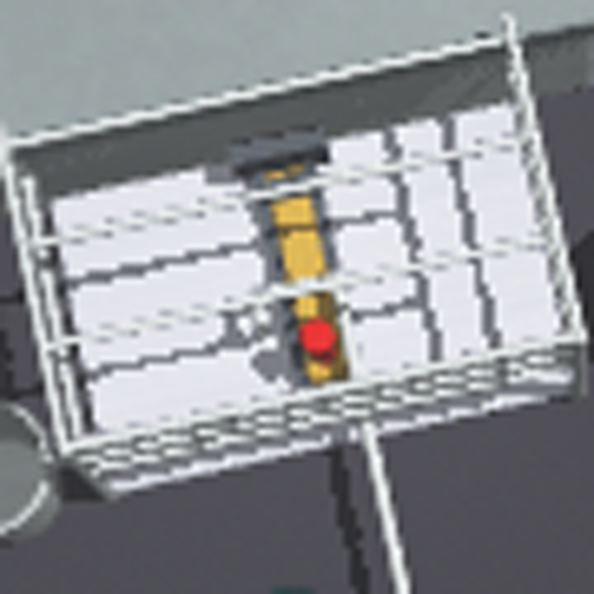

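Pin unchanged at 43.5 mm, force near zero. Sidestep and withdraw.

{"method": "jog_arm", "body": {
  "targets": [
    [[0.0022,-0.0098,0,0,0,0,1],[0.0048,-0.0215,0,0,0,0,1],[0.0075,-0.0332,0,0,0,0,1],[0.0095,-0.042,0,0,0,0,1],[0.0101,-0.0449,0,0,0,0,1],[0.0101,-0.0449,0,0,0,0,1]]
  ]
}}

```text
clock: 18.4
tcp_pos: [0.4849, -0.0255, 0.2097]
tcp_rot: [-0.703, -0.078, 0.078, 0.703]
contact_force: [0.3, -0.1, -2.3]
width: 0.0236
```

```bash
python3 - <<'E'
from m import *
s,p,d=snap('top','8'); print(s['clock'],s['tcp_pos'],s['contact_force'])
cv2.imwrite('pics/t8.png',cv2.resize(p[125:215,225:315],None,fx=6.6,fy=6.6,interpolation=cv2.INTER_CUBIC))
E
```

```text
18.4 [ 0.48486541 -0.02554671  0.20968903] [ 0.32471207 -0.13208402 -2.26170861]
```

View pics/t8.png

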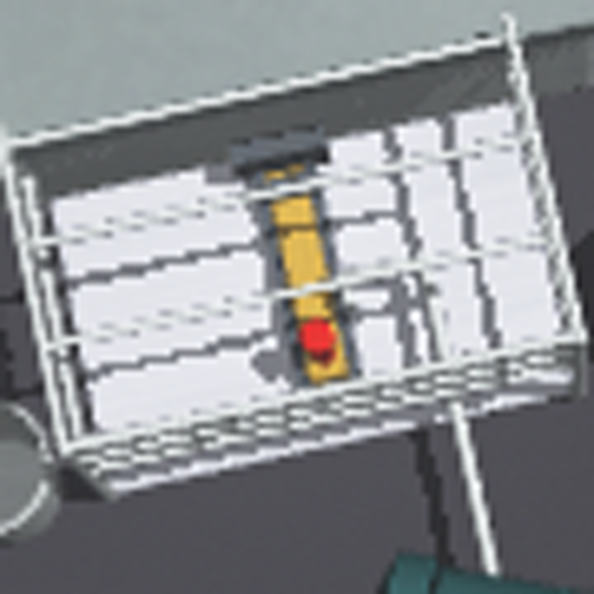

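Hook is clear to the right of the pin (lip ~col 375–400, pin edge ~337). Withdrawing straight.

{"method": "jog_arm", "body": {
  "targets": [
    [[-0.01,-0.0023,0,0,0,0,1],[-0.028,-0.0063,0,0,0,0,1],[-0.048,-0.0108,0,0,0,0,1],[-0.068,-0.0153,0,0,0,0,1],[-0.088,-0.0198,0,0,0,0,1],[-0.108,-0.0243,0,0,0,0,1],[-0.123,-0.0277,0,0,0,0,1],[-0.13,-0.0293,0,0,0,0,1]]
  ]
}}

```text
clock: 19.45
tcp_pos: [0.3539, -0.0546, 0.2097]
tcp_rot: [-0.703, -0.078, 0.078, 0.703]
contact_force: [0.1, 0.1, -2.1]
width: 0.0228
```

{"method": "jog_arm", "body": {
  "targets": [
    [[0,0,0.03,0,0,0,1],[0,0,0.065,0,0,-0.05,1],[0,0,0.08,0,0,-0.18,1],[0,0,0.08,0,0,-0.33,1],[0,0,0.08,0,0,-0.49,1],[0,0,0.08,0,0,-0.65,1],[0.01,-0.02,0.08,0,0,-0.81,1],[0.025,-0.05,0.08,0,0,-0.95,1]]
  ]
}}

```text
clock: 20.45
tcp_pos: [0.3801, -0.1047, 0.2899]
tcp_rot: [-0.66, 0.253, -0.253, 0.661]
contact_force: [1.2, 0.6, -1.5]
width: 0.0232
```

{"method": "jog_arm", "body": {
  "targets": [
    [[0.015,-0.03,0,0,0,-0.06,1],[0.035,-0.065,0,0,0,-0.1,1],[0.055,-0.105,-0.02,0,0,-0.1,1],[0.07,-0.132,-0.04,0,0,-0.1,1],[0.0745,-0.14,-0.055,0,0,-0.1,1],[0.0745,-0.14,-0.06,0,0,-0.1,1],[0.0745,-0.14,-0.06,0,0,-0.1,1]]
  ]
}}

```text
clock: 21.32
tcp_pos: [0.454, -0.2437, 0.2295]
tcp_rot: [-0.647, 0.285, -0.284, 0.648]
contact_force: [0.7, 0.0, -2.5]
width: 0.0232
```

```bash
python3 - <<'E'
from m import *
s,p,d=snap('top','9'); print(s['clock'],s['tcp_pos'],s['contact_force'],s['moment'],s['qpos'].round(2))
cv2.imwrite('pics/t9.png',cv2.resize(p[120:320,240:480],None,fx=3,fy=3,interpolation=cv2.INTER_CUBIC))
s,q,dd=snap('scene','9'); cv2.imwrite('pics/s9.png',cv2.resize(q[140:280,180:340],None,fx=4.5,fy=4.5,interpolation=cv2.INTER_CUBIC))
v,u=np.mgrid[200:320,370:460]; v=v.ravel();u=u.ravel()
W=world('top',np.c_[u,v],depth=d[v,u]); k=(W[:,2]>.03)&(W[:,2]<.13)&(p[v,u].min(1)>120); W=W[k]
a=np.radians(-47.5); ex=np.array([np.cos(a),np.sin(a)]); ey=np.array([-np.sin(a),np.cos(a)])
X=(W[:,:2]-[.4535,-.245])@ex; Y=(W[:,:2]-[.4535,-.245])@ey
for x0 in np.arange(.05,.27,.02):
    m=abs(X-x0)<.01
    if m.any(): print(round(x0,2),m.sum(),np.median(W[m,2]).round(4),np.median(Y[m]).round(4))
E
```

```text
21.325 [ 0.45402741 -0.24368102  0.22951285] [ 0.6794591   0.02771799 -2.52207337] [ 0.02138142 -0.00217412  0.02231731] [-0.6   0.11  1.7   0.    1.33 -1.35]
0.11 12 0.0687 0.0036
0.13 12 0.0686 0.0039
0.15 13 0.0679 0.0047
0.17 13 0.0685 0.0051
0.19 12 0.067 0.0035
0.21 12 0.067 0.0042
0.23 4 0.0667 0.0035
```

View pics/t9.png

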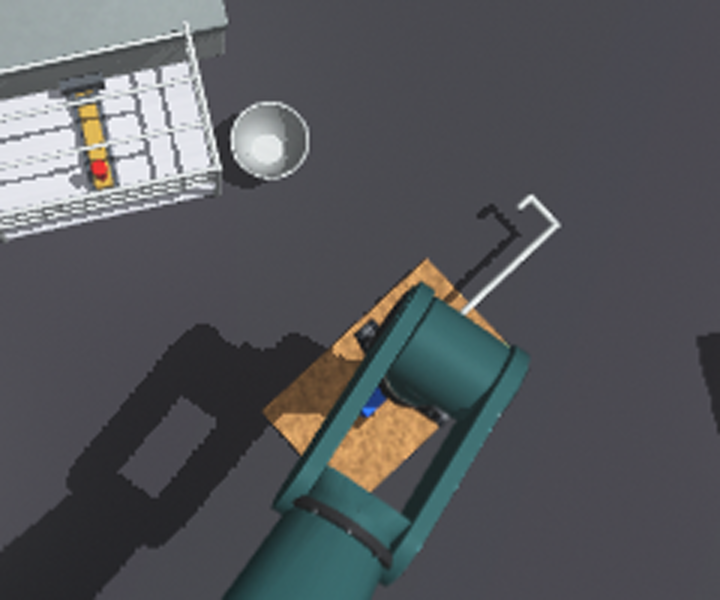

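View pics/s9.png

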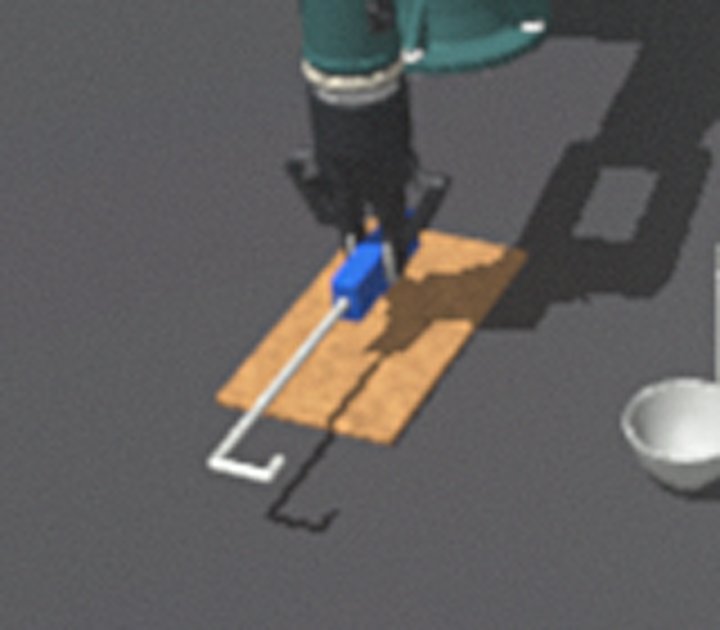

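The rod hangs level to about 1° (hook slightly low) over the mat centre, and the pin is still drawn. Levelling slightly and lowering.

{"method": "jog_arm", "body": {
  "targets": [
    [[0,0,-0.01,-0.006,-0.005,0,1],[0,0,-0.02,-0.011,-0.01,0,1],[0,0,-0.029,-0.011,-0.01,0,1],[0,0,-0.034,-0.011,-0.01,0,1],[0,0,-0.037,-0.011,-0.01,0,1],[0,0,-0.038,-0.011,-0.01,0,1]]
  ]
}}

```text
clock: 22.18
tcp_pos: [0.4544, -0.2447, 0.1916]
tcp_rot: [0.649, -0.28, 0.289, -0.645]
contact_force: [-0.9, -0.4, -2.1]
width: 0.0233
```

{"method": "jog_arm", "body": {
  "targets": [
    [[0,0,-0.0005,0,0,0,1],[0,0,-0.001,0,0,0,1],[0,0,-0.001,0,0,0,1]]
  ]
}}

```text
clock: 22.55
tcp_pos: [0.4544, -0.2447, 0.1909]
tcp_rot: [0.649, -0.28, 0.29, -0.645]
contact_force: [0.6, 0.1, -1.8]
width: 0.0228
```

{"method": "jog_arm", "body": {
  "targets": [
    [[0,0,-0.0005,0,0,0,1],[0,0,-0.001,0,0,0,1],[0,0,-0.001,0,0,0,1]]
  ]
}}

```text
clock: 22.92
tcp_pos: [0.4544, -0.2447, 0.1902]
tcp_rot: [0.649, -0.28, 0.29, -0.645]
contact_force: [-1.2, 0.7, 0.2]
width: 0.0229
```

Force z went from about -2 to 0, so the rod is resting. Opening.

{"method": "jog_arm", "body": {
  "targets": [
    [[0,0,-0.0003,0,0,0,1],[0,0,-0.0003,0,0,0,0.5],[0,0,-0.0003,0,0,0,0.2],[0,0,-0.0003,0,0,0,0],[0,0,-0.0003,0,0,0,0],[0,0,-0.0003,0,0,0,0]]
  ]
}}

```text
clock: 23.68
tcp_pos: [0.4544, -0.2446, 0.1894]
tcp_rot: [0.649, -0.28, 0.29, -0.645]
contact_force: [-0.5, 0.2, -0.3]
width: 0.0856
```

{"method": "jog_arm", "body": {
  "targets": [
    [[0,0,0,0,0,0,0],[0,0,0.01,0,0,0,0],[0,0,0.03,0,0,0,0],[0,0,0.06,0,0,0,0],[0,0,0.1,0,0,0,0],[0,0,0.13,0,0,0,0]]
  ]
}}

```text
clock: 24.42
tcp_pos: [0.4545, -0.2447, 0.3223]
tcp_rot: [0.65, -0.279, 0.291, -0.645]
contact_force: [0.3, 0.1, -0.1]
width: 0.0855
```

{"method": "jog_arm", "body": {
  "targets": [
    [[-0.02,0,0.03,0,0,0,0],[-0.05,0.03,0.05,0,0,0,0],[-0.08,0.07,0.05,0,0,0,0],[-0.1,0.12,0.05,0,0,0,0],[-0.1,0.15,0.05,0,0,0,0],[-0.1,0.15,0.05,0,0,0,0]]
  ]
}}

```text
clock: 25.18
tcp_pos: [0.3538, -0.0932, 0.3705]
tcp_rot: [0.65, -0.278, 0.289, -0.646]
contact_force: [-0.6, -0.1, 0.2]
width: 0.0851
```

```bash
python3 - <<'E'
from m import *
s,p,d=snap('top','10'); print(s['clock'],s['tcp_pos'],s['contact_force'],s['width'])
W,t,r=handle(s,p,d,'top'); print(r,np.percentile(W[:,2],[5,50,95]))
a=np.radians(-47.5)
hsv=cv2.cvtColor(p,cv2.COLOR_BGR2HSV)
rd=((hsv[...,0]<6)|(hsv[...,0]>174))&(hsv[...,1]>130); v,u=np.where(rd[:230,:320]); W2=world('top',np.c_[u,v],z=.073)[:,:2]
a=np.radians(12.7); ex=np.array([np.cos(a),np.sin(a)]); print('pin',np.median(W2@ex)-.643)
p0=cv2.imread('pics/top0.png').astype(int)
# bystander change
for n,(x0,y0,x1,y1) in dict(bowl=(314,150,346,184),cup=(208,182,236,210),tray=(105,225,235,330)).items():
    print(n,np.abs(p[y0:y1,x0:x1].astype(int)-p0[y0:y1,x0:x1]).mean())
cv2.imwrite('pics/t10.png',cv2.resize(p[100:350,90:480],None,fx=2,fy=2,interpolation=cv2.INTER_CUBIC))
s,q,dd=snap('scene','10'); cv2.imwrite('pics/s10.png',cv2.resize(q[140:280,180:470],None,fx=2.7,fy=2.7,interpolation=cv2.INTER_CUBIC))
E
```

```text
25.175 [ 0.35382696 -0.09321985  0.37051545] [-0.62382061 -0.13288052  0.17677308] 0.08509155085632246
((459.6387939453125, -245.10531616210938), (22.864112854003906, 109.4406967163086), 42.07612228393555) [0.03975904 0.04586925 0.05065409]
pin 0.04316570620225102
bowl 0.42922794117647056
cup 0.4179421768707483
tray 3.912967032967033
```

View pics/t10.png

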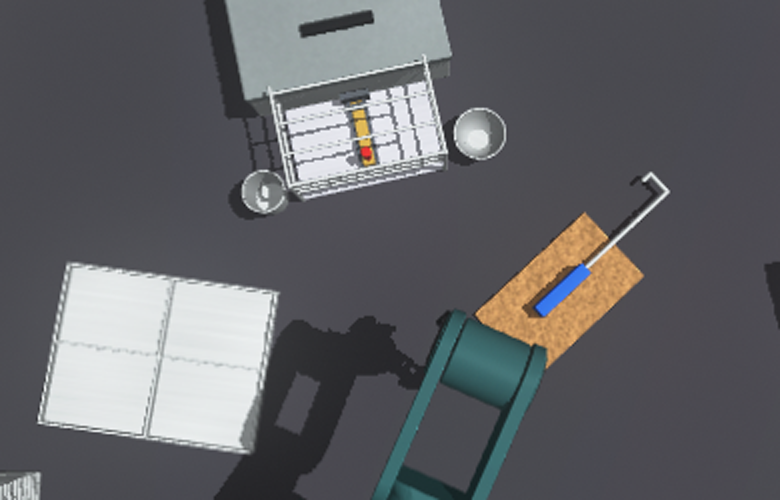

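View pics/s10.png

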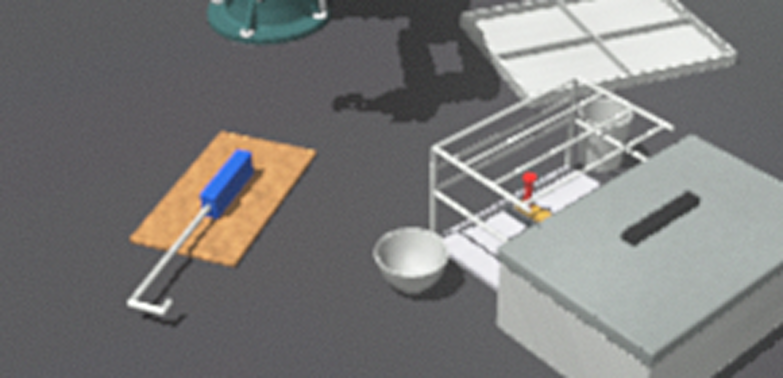

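Everything checks out. The handle top is at z = 0.046, so it lies flat on the mat. The pin is still at its stop, the bowl and cup pixels are unchanged, and the tray differs only where the arm's shadow falls on it.

```bash
python3 -c "
from station import manip
print(manip.close_job(), manip.state()['clock'])"
```

```text
the job is handed in; nothing more can be done
the job is handed in; nothing more can be done
```

The bolt is drawn back to its stop, the rod is back flat on the cork mat, and the job is handed in. It took about 25 s of the 67 s allowed.

- **Bolt:** It dragged at about 5 N, then stopped yielding after about 32 mm. I held it there for 1.25 s at about 14.7–15 N; the highest reading along the pull was about 15 N. Readings came only at the end of each move, so a brief peak between them would not show.
- **After release:** The pin stayed about 43 mm behind the guard front, within the expected 25–45 mm.
- **Guard:** I unhooked the rod and withdrew it the way it went in, and no contact force showed on the way in or out.
- **Rod:** The handle top is at 46 mm, so it lies flat. Its centre is about 6 mm from the mat's centre, with the hook overhanging the edge as at the start. The gripper is open and clear of everything.
- **Bystanders:** The bowl and cup look unchanged in the top camera. The tray's pixels differ from the first picture. I put that down to the arm's shadow on its corner, and its outline looks the same by eye, but I did not measure its position.
- **Small disagreements:** The top and wrist cameras differed by about 3 mm on the handle position. The pull left the rod tilted about 1° in the grip, and I levelled it before laying it down.

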